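# Find the rocking well lid on the chocolate counter and press it home

### The job

One of the four white lids on the steel insert is not properly on and rocks. Press the lids lightly near the edge, one after another, until you feel one tip under the finger, let it go, and then push that lid down at its knob until it is fully home and level. Only touch and press: do not lean hard on lids that are already firm, do not lift any lid, and leave the card holder, the chocolates and the jar where they are.

Things in the scene. Friction and masses are not known exactly. Their poses are not given: they have to be found in the camera images.
- insert: brushed steel plate on the white counter, 330 x 330 x 10 mm, fixed; origin at the centre of its underside. Four wells with round white lids stand on it, 2 by 2, about 144 mm apart. The lids' plates lie 51 to 59 mm above the counter; these heights differ by chance and say nothing about fit.
- lid_a (a joint): how far lid_a has gone straight down since it was found, in m (negative: raised); 0 at the start for every lid, firm or not. A lid already home yields at most 2.5 mm, springily (4 N per mm), and comes back. The one not home goes down 5 mm when pushed at its knob with about 8 N, then stops and stays.
- lid_b (a joint): the same for lid_b
- lid_c (a joint): the same for lid_c
- lid_d (a joint): the same for lid_d
- lid_a_plate (a point): centre of lid_a's upper plate face, z axis normal to it (up). White plastic, 105 mm across, plate 8 mm thick, skirt hides the well's rim. Pressed 42 mm off centre, on any side, a firm lid stays level; the loose one tips about 0.11 rad (edge sinks 5 mm) under 2 N, swings back when let go, and is not seated by that. More than 30 N on a firm lid is too much.
- lid_b_plate (a point): the same for lid_b
- lid_c_plate (a point): the same for lid_c
- lid_d_plate (a point): the same for lid_d
- lid_a_knob (a point): centre of the flat top of lid_a's knob, 18 mm above the plate, in the lid's middle: stem 16 mm, head 24 mm across
- lid_b_knob (a point): the same for lid_b
- lid_c_knob (a point): the same for lid_c
- lid_d_knob (a point): the same for lid_d
- card: loose price card holder standing on the insert in the middle between the four lids: round chrome foot 38 mm across with a blank dark card 46 mm wide, 58 mm high in all; origin at the centre of its underside
- dish: loose white dish 150 x 110 mm (long side along its x) with stacked square chocolates, 44 mm high, on the counter beside the insert on its +y side; origin at the centre of its underside
- jar: loose amber glass jar with steel cap, 66 mm across, 85 mm high, on the counter on the other (-y) side of the insert; origin at the centre of its underside
There are look-alikes about, which are no part of the job. Several things look just like the dish: the one meant starts farthest to the robot's right.

How it is judged:
By the outcome, as a careful person would: the job done as asked, in the order asked, and still so for the second after the job is handed in, with the robot touching nothing.
It also fails if it takes over 58 s, if anything falls off the work surface, if the arm or the gripper's body presses on something with over 40 N, if the wrist force passes 120 N, or if a joint passes its speed limit or range.

### The arm

A 7-joint arm with a two-finger parallel gripper is mounted at the origin on the work surface. World frame = base frame: x ahead of the robot, y to its left, z up, the work surface at z = 0. Lengths are in m, angles in rad, forces in N, time in s.
With the tool pointing down it reaches from about 0.4 to 0.85 m from the base axis. Payload 4.5 kg.
Tool frame: the origin (TCP) lies midway between the tips of the shut fingers; the grasp point (between the pads) lies 19 mm behind it; y points along the fingers, z is the direction in which the jaws open and shut, and the axes are right-handed (so a half turn about y gives the same grasp; the last joint's range is limited). The gripper opens to 88 mm and grips with 3 to 60 N. Pads are 18 mm wide; open, the fingers measure 123 mm over their backs; the gripper's body (75 mm by 187 mm) begins 45 mm behind the grasp point.
Start: joints at [1.303, 0.689, -0.195, 1.565, 0.157, 0.902, -0.215], TCP at [0.186, -0.597, 0.239] pointing down, gripper open.
Joint ranges: [-3.01, 3.01], [-0.46, 2.08], [-1.47, 1.51], [0.13, 2.56], [-1, 4.14], [0.04, 2.09], [-2.66, 2.66]. Speed limits (rad/s): [2.57, 2.57, 3.14, 3.14, 3.14, 3.14, 3.14].

### API

Orientations are given as a 3x3 rotation matrix whose columns are the frame's x, y, z axes.
In Python, from plant import get_obs, capture, get_calibration, sign_off gives the robot as it stands.
- The arm moves only by the tool jog_arm, never from a script. Its argument "steps" is a list of rows, each a list of 2 entries, a list of its own where there are three numbers: the shift along the tool's x, y, z scaled (see below), then the turn about the tool's y scaled (see below). In form: [[[x, y, z], spin], ...]. A call has 1 to 5 rows; each row shifts and turns the pose as measured when the row begins, along the tool's axes as they then stand; what a row does not reach is not made up. The controller multiplies each number of a shift by 500 mm and each number of a turn by 30 degrees. A row lasts 1/12 s, in which the tool goes at most 41.7 mm and 7.16 degrees, less where a joint would pass 70% of its speed; a pose out of reach is approached as far as the arm can. A call with a number of a shift or a turn outside -1 to 1 is refused whole. A call with a gripper value outside its range is refused whole. "gripper" is the closure, from 0 (fully open) to 1 (shut), set as the call begins (left out, the last holds). The fingers move at their own pace and stop on an object; the grip force is fixed at half the most. Time passes only in rows, so rows that do not move let the fingers close. It gives the time, the measured TCP pose, the force and the opening at its end, in the units of the state.
- get_obs(): the state, without advancing time (a new reading comes with each control period).
- capture(name): name is "scene" or "top" or "wrist"; returns (picture, depth): 400x640x3 uint8, red, green, blue; 400x640 float32, m along the optical axis (not along the pixel's ray), 0 where there is no reading.
- get_calibration(name): a dict with "fx", "fy", "cx", "cy" (pixels), "dist" ([k1, k2, p1, p2, k3] as OpenCV has them; the pictures are not rectified), "eye" and "orientation" of the camera in the world; the wrist camera has in their place "mount" (4x4, takes a point from camera to tool coordinates, whose origin is the TCP and whose axes are the tool frame's). Camera axes: x right, y down, z forward; pixel columns grow to the right and rows downward; lengths in m; the calibration is good to about 2 mm. A picture is of the moment at which its call begins: read the wrist's pose just before it. get_calibration takes no time and is no camera call.
- sign_off(): hands the job in, once; it reports no verdict.
The state is a dict: "t": time; "joint_pos": joint angles; "joint_vel": joint speeds; "tau": joint torques, N m; "tool_pos": TCP position; "tcp_rot": TCP orientation; "force": force on the tool from outside, world axes, zero at the start; "ft_torque": the same for the moment, N m; "finger_gap": finger opening in m.
Only numpy, scipy, OpenCV 4.12 (cv2) and the standard library are available. Lean on these libraries where they do the work, as an engineer would, in place of code of your own. Each camera call takes 0.05 s, during which the arm holds its last target. There are 200 camera calls.

## Working session

There is one attempt and no reset: what is moved stays moved. The work goes in short steps, Python scripts to look and compute and a tool call to move; the robot and the scene stay as the last step left them, time stands still between calls to the robot, and variables do not carry over. Pictures are saved under pics/ and viewed, about 8 in all and at most 12, crops included, and the job is handed in when it is done.

Besides the shell and the picture viewer there is one more tool, called after ">>>" as a command line: name --argument value ..., lists and objects as JSON in quotes. jog_arm: Moves the arm, as the interface text tells. Shifts and turns lie within -1 to 1; 1 stands for 500 mm of shift or 30 degrees of turn. Its arguments: {"type":"object","properties":{"steps":{"type":"array","items":{"type":"array"}},"gripper":{"type":"number"}},"required":["steps"]}

```bash
ls; mkdir -p pics
python3 - <<'E'
from plant import *
import cv2,numpy as np
o=get_obs(); print({k:np.round(v,3).tolist() for k,v in o.items()})
for n in("scene","top"):
    p,d=capture(n); cv2.imwrite(f"pics/{n}0.png",p[:,:,::-1]); np.savez(f"{n}0.npz",p=p,d=d)
    print(n,get_calibration(n), d.min(), d.max())
print(get_calibration("wrist"))
E
```

```text
pics
{'t': 0.0, 'joint_pos': [1.303, 0.69, -0.195, 1.566, 0.157, 0.903, -0.215], 'joint_vel': [0.002, 0.001, 0.002, 0.001, 0.001, -0.001, -0.001], 'tau': [-0.001, -52.756, -1.267, -15.343, -0.053, 0.007, 0.0], 'tool_pos': [0.186, -0.596, 0.238], 'tcp_rot': [[-0.955, -0.001, 0.297], [-0.297, 0.002, -0.955], [0.0, -1.0, -0.002]], 'force': [0.099, -0.601, 0.097], 'ft_torque': [0.038, -0.044, -0.01], 'finger_gap': 0.088}
scene {'fx': 404.2744652772476, 'fy': 404.2744652772476, 'cx': 319.30133659823946, 'cy': 198.0992101683555, 'dist': array([-0.03308511,  0.        ,  0.        ,  0.        ,  0.        ]), 'eye': array([ 1.12639805, -0.12487631,  0.86647123]), 'orientation': array([[ 0.32778678,  0.7496609 , -0.57494727],
       [ 0.94471053, -0.25440447,  0.20688252],
       [ 0.00882258, -0.6109721 , -0.79160297]])} 0.0 3.2823272
top {'fx': 462.19989645879383, 'fy': 462.19989645879383, 'cx': 323.196042310689, 'cy': 205.3689888322994, 'dist': array([-0.10005029,  0.        ,  0.        ,  0.        ,  0.        ]), 'eye': array([0.41034166, 0.08452617, 1.42125628]), 'orientation': array([[ 0.02126773, -0.99340518,  0.11266694],
       [-0.99976074, -0.02170839, -0.0026857 ],
       [ 0.00511381, -0.11258286, -0.99362918]])} 0.0 2.3395543
{'fx': 355.39898643371623, 'fy': 355.39898643371623, 'cx': 321.0060469174444, 'cy': 198.5201114100625, 'dist': array([0.01978621, 0.        , 0.        , 0.        , 0.        ]), 'mount': array([[-3.42795868e-04,  9.52152427e-01,  3.05623360e-01,
        -7.92186808e-02],
       [ 1.32804911e-03, -3.05622675e-01,  9.52151782e-01,
        -1.46955082e-01],
       [ 9.99999059e-01,  7.32276529e-04, -1.15973900e-03,
        -1.50435090e-03],
       [ 0.00000000e+00,  0.00000000e+00,  0.00000000e+00,
         1.00000000e+00]])}
```

View pics/top0.png

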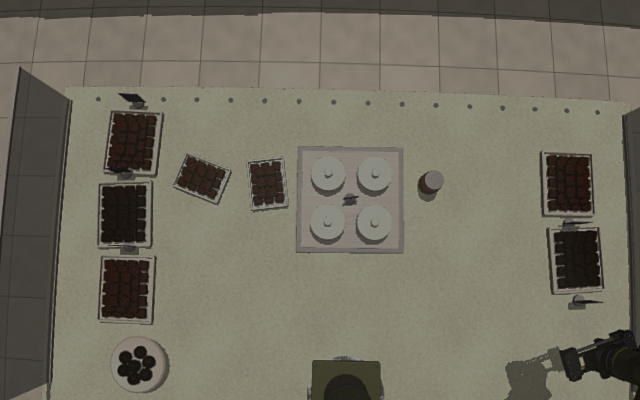

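View pics/scene0.png

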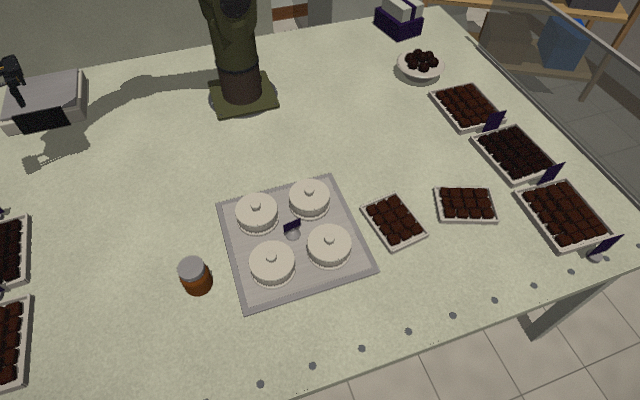

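The top view shows the insert at about (350,200), with lids at (328,174), (375,174), (327,223) and (374,223). The card is at (350,200), the jar at (431,182) and the dish at (268,184). Next I measure the lids by casting rays with depth.

```bash
cat > h.py <<'E'
import numpy as np,cv2
from plant import *
def pose(n):
    c=get_calibration(n)
    if n=="wrist":
        o=get_obs();T=np.eye(4);T[:3,:3]=o["tcp_rot"];T[:3,3]=o["tool_pos"];T=T@c["mount"];return c,T[:3,:3],T[:3,3]
    return c,np.array(c["orientation"]),np.array(c["eye"])
def rays(c,uv):
    K=np.array([[c["fx"],0,c["cx"]],[0,c["fy"],c["cy"]],[0,0,1]])
    r=cv2.undistortPoints(np.float64(uv).reshape(-1,1,2),K,c["dist"])[:,0]
    return np.c_[r,np.ones(len(r))]
def cloud(n,d,P=None):
    c,R,e=P or pose(n)
    v,u=np.mgrid[:400,:640]
    return (rays(c,np.c_[u.ravel(),v.ravel()])*d.reshape(-1,1)@R.T+e).reshape(400,640,3)
E
python3 - <<'E'
from h import *
for n,box in(("top",(295,145,405,255)),("scene",(215,170,380,318))):
    z=np.load(n+"0.npz");X=cloud(n,z["d"]);x0,y0,x1,y1=box
    m=np.zeros((400,640),np.uint8);m[y0:y1,x0:x1]=1
    H=X[...,2]
    pl=((m>0)&(H>.040)&(H<.066)).astype(np.uint8)
    k,l,s,ce=cv2.connectedComponentsWithStats(pl)
    for i in range(1,k):
        if s[i,4]<200:continue
        p=X[l==i];c=(p.min(0)+p.max(0))/2
        q=X[(m>0)&(np.hypot(X[...,0]-c[0],X[...,1]-c[1])<.02)&(H>.064)]
        print(n,s[i],"c",c.round(4),"ext",np.ptp(p,0).round(4),"plate z",np.percentile(p[:,2],[10,50,90]).round(4),"knob",len(q),q.mean(0).round(4) if len(q) else "",np.percentile(q[:,2],[50,90]).round(4) if len(q) else "")
    st=X[(m>0)&(H>.003)&(H<.018)]; print("insert",np.percentile(st,[1,50,99],axis=0).round(3).tolist())
    r=cv2.minAreaRect(np.float32(st[:,:2])*1000); print(r)
E
```

```text
top [311 156  35  35 914] c [0.6645 0.0685 0.0531] ext [0.1048 0.1029 0.0252] plate z [0.0479 0.0518 0.0557] knob 49 [0.6643 0.0678 0.0697] [0.0698 0.0728]
top [358 157  35  35 909] c [ 0.6655 -0.0734  0.053 ] ext [0.1034 0.1039 0.0259] plate z [0.0477 0.0518 0.0556] knob 50 [ 0.6656 -0.0727  0.0691] [0.0687 0.0725]
top [310 204  36  36 935] c [0.5175 0.067  0.0564] ext [0.1046 0.1043 0.0185] plate z [0.0536 0.0578 0.0614] knob 55 [0.518  0.0668 0.0747] [0.0756 0.0783]
top [357 205  36  36 941] c [ 0.5179 -0.0725  0.0534] ext [0.1041 0.1042 0.0242] plate z [0.0535 0.0571 0.061 ] knob 53 [ 0.5185 -0.0722  0.0748] [0.0753 0.0791]
insert [[0.429, -0.163, 0.004], [0.59, 0.001, 0.01], [0.756, 0.162, 0.017]]
((593.3206176757812, -1.6492919921875), (341.14935302734375, 341.322998046875), 1.3810954093933105)
scene [ 289  179   41   36 1128] c [0.5192 0.0654 0.0517] ext [0.1052 0.1044 0.023 ] plate z [0.0524 0.058  0.06  ] knob 72 [0.5209 0.0653 0.0751] [0.0756 0.0778]
scene [ 235  193   43   38 1223] c [ 0.5202 -0.0735  0.0527] ext [0.1061 0.1048 0.0251] plate z [0.0525 0.0577 0.0596] knob 75 [ 0.5217 -0.0735  0.0746] [0.0753 0.0776]
scene [ 307  224   45   41 1364] c [0.6657 0.0669 0.053 ] ext [0.1066 0.1045 0.0259] plate z [0.0497 0.0522 0.0542] knob 80 [0.6665 0.0668 0.0697] [0.0702 0.0719]
scene [ 249  241   46   42 1462] c [ 0.6674 -0.0735  0.0529] ext [0.1032 0.104  0.0255] plate z [0.0502 0.0527 0.0549] knob 86 [ 0.6689 -0.0739  0.07  ] [0.07   0.0722]
insert [[0.432, -0.182, 0.003], [0.652, -0.007, 0.011], [0.795, 0.206, 0.017]]
((589.1162109375, 7.82305908203125), (436.364501953125, 432.97406005859375), 71.08985900878906)
```

Both views agree to about 3 mm: lids at (.665,.068), (.666,-.073), (.519,.066) and (.519,-.073), plates at .052/.052/.058/.0575. I'll shut the fingers, turn the tool square and head for the near-right lid's outer edge (.477,-.073).

>>> jog_arm --steps '[[[-0.045, 0, -0.05], 0.115], [[-0.045, 0, -0.055], 0.115], [[-0.043, 0, -0.055], 0.115], [[-0.04, 0, -0.06], 0.115], [[-0.04, 0, -0.06], 0.115]]' --gripper 1

```text
t: 0.52
tool_pos: [0.2608, -0.442, 0.2346]
tcp_rot: [[-1.0, -0.005, -0.03], [0.03, -0.002, -1.0], [0.005, -1.0, 0.002]]
force: [0.6, -0.0, 0.3]
finger_gap: 0.0574
```

>>> jog_arm --steps '[[[-0.04, 0, -0.065], -0.01], [[-0.04, 0.02, -0.065], -0.01], [[-0.04, 0.02, -0.065], -0.01], [[-0.04, 0.02, -0.065], -0.01], [[-0.04, 0.02, -0.065], -0.01]]'

```text
t: 0.93
tool_pos: [0.3673, -0.2754, 0.1938]
tcp_rot: [[-1.0, -0.002, -0.011], [0.011, -0.005, -1.0], [0.002, -1.0, 0.005]]
force: [1.8, -0.3, 0.3]
finger_gap: 0.0238
```

>>> jog_arm --steps '[[[-0.035, 0.02, -0.065], 0], [[-0.035, 0.02, -0.065], 0], [[-0.035, 0.02, -0.065], 0], [[-0.035, 0.02, -0.06], 0], [[-0.02, 0.02, -0.02], 0]]'

```text
t: 1.35
tool_pos: [0.4538, -0.1259, 0.1401]
tcp_rot: [[-1.0, -0.001, -0.003], [0.003, -0.002, -1.0], [0.001, -1.0, 0.002]]
force: [0.4, 0.3, 1.4]
finger_gap: 0.0006
```

>>> jog_arm --steps '[[[-0.025, 0.02, -0.05], 0], [[-0.02, 0.03, -0.045], 0], [[-0.002, 0.03, -0.01], 0], [[0, 0.02, 0], 0], [[0, 0.01, 0], 0]]'

```text
t: 1.77
tool_pos: [0.4824, -0.0631, 0.0804]
tcp_rot: [[-1.0, 0.001, 0.01], [-0.01, 0.001, -1.0], [-0.001, -1.0, -0.001]]
force: [-0.1, 0.1, -0.8]
finger_gap: 0.0002
```

>>> jog_arm --steps '[[[0.008, 0.006, 0.014], -0.01], [[0, 0.006, 0.002], 0], [[0, 0.006, 0], 0], [[0, 0.006, 0], 0], [[0, 0, 0], 0]]'

```text
t: 2.18
tool_pos: [0.477, -0.0741, 0.0672]
tcp_rot: [[-1.0, -0.0, 0.012], [-0.012, 0.0, -1.0], [0.0, -1.0, -0.0]]
force: [-0.2, 0.2, -0.2]
finger_gap: 0.0005
```

>>> jog_arm --steps '[[[0, 0.004, 0], 0], [[0, 0.004, 0], 0], [[0, 0.004, 0], 0], [[0, 0.002, 0], 0], [[0, 0, 0], 0]]'

```text
t: 2.6
tool_pos: [0.4776, -0.0753, 0.0606]
tcp_rot: [[-1.0, 0.002, 0.01], [-0.01, -0.0, -1.0], [-0.002, -1.0, 0.0]]
force: [0.5, 0.6, 0.2]
finger_gap: 0.0002
```

>>> jog_arm --steps '[[[0, 0.002, 0], 0], [[0, 0.002, 0], 0], [[0, 0, 0], 0]]'

```text
t: 2.85
tool_pos: [0.4778, -0.0751, 0.0585]
tcp_rot: [[-1.0, 0.002, 0.011], [-0.011, -0.0, -1.0], [-0.002, -1.0, 0.0]]
force: [-0.3, -1.1, -0.1]
finger_gap: 0.0004
```

>>> jog_arm --steps '[[[0, 0.002, 0], 0], [[0, 0, 0], 0]]'

```text
t: 3.02
tool_pos: [0.4778, -0.0751, 0.0577]
tcp_rot: [[-1.0, 0.002, 0.011], [-0.011, -0.0, -1.0], [-0.002, -1.0, 0.0]]
force: [0.2, 0.6, 3.4]
finger_gap: 0.0002
```

>>> jog_arm --steps '[[[0, 0.002, 0], 0], [[0, 0, 0], 0]]'

```text
t: 3.18
tool_pos: [0.4778, -0.0751, 0.0572]
tcp_rot: [[-1.0, 0.003, 0.011], [-0.011, -0.0, -1.0], [-0.003, -1.0, 0.0]]
force: [-1.7, -0.2, 5.0]
finger_gap: 0.0003
```

>>> jog_arm --steps '[[[0, 0.001, 0], 0], [[0, 0, 0], 0]]'

```text
t: 3.35
tool_pos: [0.4778, -0.0752, 0.0573]
tcp_rot: [[-1.0, 0.003, 0.011], [-0.011, -0.0, -1.0], [-0.003, -1.0, 0.0]]
force: [-0.9, 0.8, 5.4]
finger_gap: 0.0003
```

Near-right lid is firm: stiffness about 4 N/mm and it stays level. Next is the near-left lid.

>>> jog_arm --steps '[[[0, -0.03, 0], 0], [[0, -0.03, -0.04], -0.01], [[0, 0, -0.07], -0.01], [[0, 0, -0.07], 0], [[0, 0, -0.06], 0]]'

```text
t: 3.77
tool_pos: [0.4773, 0.039, 0.0879]
tcp_rot: [[-1.0, 0.005, 0.003], [-0.003, -0.006, -1.0], [-0.005, -1.0, 0.006]]
force: [0.2, 0.4, 0.3]
finger_gap: -0.0
```

>>> jog_arm --steps '[[[0, 0, -0.02], 0], [[0, 0, 0], 0], [[0, 0, 0], 0]]'

```text
t: 4.02
tool_pos: [0.4772, 0.0586, 0.0875]
tcp_rot: [[-1.0, 0.006, 0.017], [-0.017, -0.001, -1.0], [-0.006, -1.0, 0.001]]
force: [-0.3, -0.5, -0.4]
finger_gap: 0.0005
```

>>> jog_arm --steps '[[[0, 0.015, -0.015], 0], [[0, 0.015, 0], -0.03], [[0, 0.015, 0], 0], [[0, 0.006, 0], 0], [[0, 0, 0], 0]]'

```text
t: 4.43
tool_pos: [0.4773, 0.0614, 0.0588]
tcp_rot: [[-1.0, 0.006, 0.027], [-0.027, -0.003, -1.0], [-0.005, -1.0, 0.004]]
force: [0.9, 0.4, 1.7]
finger_gap: 0.0008
```

>>> jog_arm --steps '[[[0, 0.002, 0], 0], [[0, 0.002, 0], 0], [[0, 0, 0], 0]]'

```text
t: 4.68
tool_pos: [0.4773, 0.0612, 0.0569]
tcp_rot: [[-1.0, 0.005, 0.026], [-0.026, -0.002, -1.0], [-0.005, -1.0, 0.002]]
force: [-0.1, -0.1, 9.1]
finger_gap: 0.0005
```

Near-left lid is firm too: +7.4 N over 1.9 mm. I'll go up and over to the far-left lid's outer edge (.707,.067).

>>> jog_arm --steps '[[[0, -0.06, 0], 0], [[-0.02, -0.06, 0], 0.02], [[-0.07, 0, 0], 0.02], [[-0.075, 0, -0.005], 0], [[-0.075, 0, -0.005], 0]]'

```text
t: 5.1
tool_pos: [0.5891, 0.0636, 0.1188]
tcp_rot: [[-1.0, -0.013, 0.001], [-0.001, -0.006, -1.0], [0.013, -1.0, 0.006]]
force: [0.3, 0.1, 0.9]
finger_gap: 0.0004
```

>>> jog_arm --steps '[[[-0.075, 0, 0], 0], [[-0.075, 0, 0], 0], [[-0.05, 0, 0], 0], [[0, 0, 0], 0], [[0, 0, 0], 0]]'

```text
t: 5.52
tool_pos: [0.7002, 0.0605, 0.1188]
tcp_rot: [[-1.0, -0.004, -0.002], [0.002, -0.007, -1.0], [0.004, -1.0, 0.007]]
force: [-0.0, 0.6, -0.6]
finger_gap: 0.0008
```

>>> jog_arm --steps '[[[-0.014, 0.035, -0.012], 0], [[0, 0.035, 0], 0], [[0, 0.03, 0], 0], [[0, 0.01, 0], 0], [[0, 0, 0], 0]]'

```text
t: 5.93
tool_pos: [0.7018, 0.0636, 0.062]
tcp_rot: [[-1.0, -0.009, -0.005], [0.005, -0.009, -1.0], [0.009, -1.0, 0.009]]
force: [-0.3, -0.4, 1.1]
finger_gap: 0.0004
```

>>> jog_arm --steps '[[[0, 0.004, 0], 0], [[0, 0.002, 0], 0], [[0, 0, 0], 0]]'

```text
t: 6.18
tool_pos: [0.7002, 0.0631, 0.0602]
tcp_rot: [[-1.0, -0.011, -0.006], [0.006, -0.009, -1.0], [0.011, -1.0, 0.009]]
force: [0.6, 0.8, 0.1]
finger_gap: 0.0005
```

>>> jog_arm --steps '[[[-0.015, 0.002, -0.006], 0], [[-0.008, 0.004, 0], 0], [[0, 0, 0], 0]]'

```text
t: 6.43
tool_pos: [0.7128, 0.0658, 0.0595]
tcp_rot: [[-1.0, -0.008, -0.006], [0.006, -0.009, -1.0], [0.008, -1.0, 0.009]]
force: [-0.2, -0.8, 0.3]
finger_gap: 0.0004
```

>>> jog_arm --steps '[[[0, 0.003, 0], 0], [[0, 0.003, 0], 0], [[0, 0, 0], 0]]'

```text
t: 6.68
tool_pos: [0.7132, 0.0655, 0.0573]
tcp_rot: [[-1.0, -0.006, -0.006], [0.006, -0.009, -1.0], [0.006, -1.0, 0.009]]
force: [0.5, -0.2, -0.1]
finger_gap: 0.0002
```

>>> jog_arm --steps '[[[0.01, 0.003, 0], 0], [[0, 0.003, 0], 0], [[0, 0, 0], 0]]'

```text
t: 6.93
tool_pos: [0.7071, 0.0652, 0.0541]
tcp_rot: [[-1.0, -0.007, -0.006], [0.007, -0.009, -1.0], [0.007, -1.0, 0.009]]
force: [0.1, -0.3, 0.6]
finger_gap: 0.0004
```

>>> jog_arm --steps '[[[0, 0.003, 0], 0], [[0, 0.001, 0], 0], [[0, 0, 0], 0]]'

```text
t: 7.18
tool_pos: [0.7071, 0.0651, 0.0526]
tcp_rot: [[-1.0, -0.007, -0.007], [0.007, -0.009, -1.0], [0.007, -1.0, 0.009]]
force: [-1.6, -0.9, 2.4]
finger_gap: 0.0004
```

>>> jog_arm --steps '[[[0, 0.003, 0], 0], [[0, 0, 0], 0]]'

```text
t: 7.35
tool_pos: [0.7071, 0.0651, 0.052]
tcp_rot: [[-1.0, -0.007, -0.007], [0.007, -0.009, -1.0], [0.007, -1.0, 0.009]]
force: [-1.9, -1.1, 5.7]
finger_gap: 0.0005
```

>>> jog_arm --steps '[[[0, 0.002, 0], 0], [[0, 0, 0], 0]]'

```text
t: 7.52
tool_pos: [0.7071, 0.0652, 0.052]
tcp_rot: [[-1.0, -0.007, -0.007], [0.007, -0.009, -1.0], [0.007, -1.0, 0.009]]
force: [-2.0, 0.3, 4.5]
finger_gap: 0.0003
```

>>> jog_arm --steps '[[[0, 0.005, 0], 0], [[0, 0.003, 0], 0]]'

```text
t: 7.68
tool_pos: [0.7071, 0.0652, 0.0506]
tcp_rot: [[-1.0, -0.007, -0.007], [0.007, -0.009, -1.0], [0.007, -1.0, 0.009]]
force: [-3.9, 0.5, 12.6]
finger_gap: 0.0003
```

Run:
```python
from h import *
p,d=capture("wrist");cv2.imwrite("pics/w1.png",p[:,:,::-1])
```

```text
(no output)
```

View pics/w1.png

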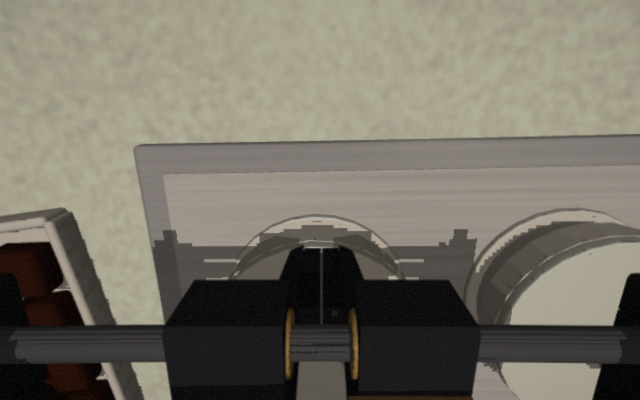

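The wrist view shows the fingertips on the far-left lid's outer rim at about (320,250), centred on it. The lid rises springily (about 4–5 N/mm), so it counts as firm for now. Next is the far-right lid (.707,-.073).

>>> jog_arm --steps '[[[0, -0.03, 0], 0], [[0, -0.035, 0.04], 0], [[0, 0, 0.07], 0], [[0, 0, 0.07], 0], [[0, 0, 0.065], 0]]'

```text
t: 8.15
tool_pos: [0.7088, -0.0445, 0.0844]
tcp_rot: [[-1.0, -0.004, 0.012], [-0.012, 0.002, -1.0], [0.004, -1.0, -0.002]]
force: [0.9, -0.7, -0.0]
finger_gap: 0.0005
```

>>> jog_arm --steps '[[[0, 0, 0.02], 0], [[0, 0, 0], 0], [[0, 0, 0], 0]]'

```text
t: 8.4
tool_pos: [0.7082, -0.0673, 0.0841]
tcp_rot: [[-1.0, -0.004, -0.001], [0.001, -0.006, -1.0], [0.004, -1.0, 0.006]]
force: [-0.5, 0.8, -0.9]
finger_gap: 0.0005
```

>>> jog_arm --steps '[[[0, 0.02, 0.01], 0], [[0, 0.02, 0], 0], [[0, 0.01, 0], 0], [[0, 0, 0], 0]]'

```text
t: 8.73
tool_pos: [0.7081, -0.0648, 0.0553]
tcp_rot: [[-1.0, -0.005, 0.006], [-0.006, -0.001, -1.0], [0.005, -1.0, 0.001]]
force: [0.7, -0.0, -0.4]
finger_gap: 0.0005
```

>>> jog_arm --steps '[[[0, 0.002, 0], 0], [[0, 0.002, 0], 0], [[0, 0, 0], 0]]'

```text
t: 8.98
tool_pos: [0.7078, -0.0614, 0.0516]
tcp_rot: [[-1.0, -0.007, 0.01], [-0.01, 0.001, -1.0], [0.007, -1.0, -0.001]]
force: [-0.6, -1.2, 0.3]
finger_gap: 0.0001
```

>>> jog_arm --steps '[[[0, 0.002, 0], 0], [[0, 0.002, 0], 0], [[0, 0, 0], 0]]'

```text
t: 9.23
tool_pos: [0.7081, -0.0613, 0.0505]
tcp_rot: [[-1.0, -0.006, 0.011], [-0.011, 0.0, -1.0], [0.006, -1.0, -0.0]]
force: [-1.2, -0.0, 1.2]
finger_gap: 0.0004
```

>>> jog_arm --steps '[[[0, 0.002, 0], 0], [[0, 0.002, 0], 0], [[0, 0, 0], 0]]'

```text
t: 9.48
tool_pos: [0.7084, -0.0613, 0.0495]
tcp_rot: [[-1.0, -0.005, 0.01], [-0.01, 0.0, -1.0], [0.005, -1.0, -0.0]]
force: [-1.7, -0.3, 2.0]
finger_gap: 0.0005
```

>>> jog_arm --steps '[[[0, 0.003, 0], 0], [[0, 0.003, 0], 0], [[0, 0, 0], 0]]'

```text
t: 9.73
tool_pos: [0.7085, -0.0614, 0.0494]
tcp_rot: [[-1.0, -0.005, 0.01], [-0.01, 0.001, -1.0], [0.005, -1.0, -0.001]]
force: [-1.1, -0.1, 3.6]
finger_gap: 0.0007
```

Run:
```python
from h import *
z=np.load("scene0.npz")
p,d=capture("scene");cv2.imwrite("pics/s1.png",cv2.resize(p[150:330,200:400,::-1],None,fx=3,fy=3))
p,d=capture("top");cv2.imwrite("pics/t1.png",p[:,:,::-1])
X=cloud("top",d)
for c in((.666,-.073),(.665,.068)):
    r=np.hypot(X[...,0]-c[0],X[...,1]-c[1]);q=X[(r<.05)&(r>.016)&(X[...,2]<.066)&(X[...,2]>.035)]
    A=np.c_[q[:,:2]-c,np.ones(len(q))];print(len(q),np.linalg.lstsq(A,q[:,2],rcond=None)[0].round(4))
```

```text
154 [-0.0777 -0.0222  0.0524]
768 [-0.0024 -0.0008  0.0517]
```

The far-right lid tips: it sank about 4 mm at 1–3.6 N, and the top depth fit shows a tilt of about 0.08 rad, against 0.002 for the far-left lid. I let it go and move over its knob (.666,-.073).

>>> jog_arm --steps '[[[0, -0.03, 0], 0], [[0, -0.04, 0], 0], [[0, -0.02, 0], 0], [[0.04, 0, 0.012], 0], [[0.044, 0, 0.012], 0]]'

```text
t: 10.25
tool_pos: [0.6716, -0.0706, 0.097]
tcp_rot: [[-1.0, 0.004, 0.014], [-0.014, 0.003, -1.0], [-0.004, -1.0, -0.003]]
force: [0.5, -1.1, -0.1]
finger_gap: 0.0006
```

>>> jog_arm --steps '[[[0, 0, 0], 0], [[0, 0, 0], 0]]'

```text
t: 10.42
tool_pos: [0.6683, -0.0725, 0.0986]
tcp_rot: [[-1.0, 0.002, 0.012], [-0.012, 0.002, -1.0], [-0.002, -1.0, -0.002]]
force: [-0.1, 1.0, -0.3]
finger_gap: 0.0005
```

Run:
```python
from h import *
p,d=capture("top");X=cloud("top",d)
for c in((.666,-.073),):
    r=np.hypot(X[...,0]-c[0],X[...,1]-c[1]);q=X[(r<.05)&(r>.016)&(X[...,2]<.066)&(X[...,2]>.035)]
    A=np.c_[q[:,:2]-c,np.ones(len(q))];print(len(q),np.linalg.lstsq(A,q[:,2],rcond=None)[0].round(4))
```

```text
203 [-0.0104 -0.0003  0.0517]
```

The lid swung back level and the tip is over the knob. I go down to just above it and then press.

>>> jog_arm --steps '[[[0.002, 0.02, 0], 0], [[0.001, 0.02, 0], 0], [[0, 0.004, 0], 0], [[0, 0, 0], 0]]'

```text
t: 10.8
tool_pos: [0.6694, -0.0714, 0.0739]
tcp_rot: [[-1.0, 0.004, 0.013], [-0.013, 0.003, -1.0], [-0.004, -1.0, -0.003]]
force: [0.4, -0.3, 0.4]
finger_gap: 0.0004
```

>>> jog_arm --steps '[[[0, 0.004, 0], 0], [[0, 0.004, 0], 0], [[0, 0, 0], 0]]'

```text
t: 11.05
tool_pos: [0.6701, -0.0711, 0.0693]
tcp_rot: [[-1.0, 0.004, 0.014], [-0.014, 0.003, -1.0], [-0.004, -1.0, -0.003]]
force: [-0.3, 0.7, -0.0]
finger_gap: 0.0007
```

>>> jog_arm --steps '[[[0, 0.004, 0], 0], [[0, 0.004, 0], 0], [[0, 0, 0], 0]]'

```text
t: 11.3
tool_pos: [0.6708, -0.0711, 0.0671]
tcp_rot: [[-1.0, 0.005, 0.014], [-0.014, 0.003, -1.0], [-0.005, -1.0, -0.002]]
force: [-0.0, 0.2, 0.5]
finger_gap: 0.0004
```

>>> jog_arm --steps '[[[0, 0.006, 0], 0], [[0, 0.004, 0], 0], [[0, 0, 0], 0]]'

```text
t: 11.55
tool_pos: [0.6716, -0.0711, 0.0669]
tcp_rot: [[-1.0, 0.007, 0.013], [-0.013, 0.003, -1.0], [-0.007, -1.0, -0.003]]
force: [0.1, 0.8, -1.4]
finger_gap: 0.0006
```

>>> jog_arm --steps '[[[0, 0.008, 0], 0], [[0, 0.008, 0], 0]]'

```text
t: 11.72
tool_pos: [0.6727, -0.0712, 0.0657]
tcp_rot: [[-1.0, 0.009, 0.013], [-0.013, 0.003, -1.0], [-0.009, -1.0, -0.003]]
force: [-13.8, 2.1, 41.0]
finger_gap: 0.0001
```

Hard stop at z=.0657, about 5 mm below first touch, with 41 N for a moment, which is more than I meant. I ease off and check.

>>> jog_arm --steps '[[[0, -0.02, 0], 0], [[0, -0.06, 0], 0], [[0, -0.07, 0], 0], [[0, -0.07, 0], 0], [[0.07, -0.03, 0], 0]]'

```text
t: 12.13
tool_pos: [0.6408, -0.0703, 0.1908]
tcp_rot: [[-1.0, 0.011, 0.015], [-0.015, 0.004, -1.0], [-0.011, -1.0, -0.004]]
force: [2.2, 0.6, 0.9]
finger_gap: 0.0002
```

>>> jog_arm --steps '[[[0.07, 0, 0], 0], [[0.07, 0, 0.04], 0], [[0.07, 0, 0.04], 0], [[0.07, 0, 0.04], 0], [[0, 0, 0], 0]]'

```text
t: 12.55
tool_pos: [0.4957, -0.1323, 0.1912]
tcp_rot: [[-1.0, 0.019, 0.02], [-0.02, 0.005, -1.0], [-0.019, -1.0, -0.004]]
force: [-0.6, -0.3, -0.3]
finger_gap: 0.0002
```

Run:
```python
from h import *
for n in("top","scene"):
    p,d=capture(n);cv2.imwrite(f"pics/{n}2.png",p[:,:,::-1])
    for tag,D in(("now",d),("start",np.load(n+"0.npz")["d"])):
        X=cloud(n,D)
        for c in((.666,-.073),(.665,.068),(.519,.066),(.519,-.073)):
            if n=="scene": c=(c[0]+.002,c[1]-.001)
            r=np.hypot(X[...,0]-c[0],X[...,1]-c[1]);q=X[(r<.048)&(r>.018)&(X[...,2]<.066)&(X[...,2]>.035)]
            A=np.c_[q[:,:2]-c,np.ones(len(q))];k=X[(r<.011)]
            print(n,tag,c,len(q),np.linalg.lstsq(A,q[:,2],rcond=None)[0].round(4),"knob z",np.median(k[:,2]).round(4))
print(get_obs()["force"])
```

```text
top now (0.666, -0.073) 658 [-0.0014 -0.0058  0.0469] knob z 0.0646
top now (0.665, 0.068) 668 [-0.0001  0.0074  0.0518] knob z 0.0689
top now (0.519, 0.066) 708 [-0.0031  0.0028  0.0578] knob z 0.0754
top now (0.519, -0.073) 433 [-0.0004  0.0029  0.0571] knob z 0.2983
top start (0.666, -0.073) 666 [-0.0041 -0.0024  0.0518] knob z 0.0681
top start (0.665, 0.068) 674 [-0.0039  0.0015  0.0518] knob z 0.0697
top start (0.519, 0.066) 708 [ 0.0026 -0.0049  0.0578] knob z 0.0757
top start (0.519, -0.073) 698 [-0.007   0.0007  0.0573] knob z 0.0754
scene now (0.668, -0.074) 1031 [ 0.0157 -0.0138  0.048 ] knob z 0.0646
scene now (0.667, 0.067) 949 [-0.0043  0.0016  0.0523] knob z 0.0687
scene now (0.521, 0.065) 735 [-0.0115  0.0016  0.0581] knob z 0.0743
scene now (0.521, -0.074) 807 [-0.0011  0.0037  0.058 ] knob z 0.2716
scene start (0.668, -0.074) 1045 [ 0.0133 -0.0124  0.0529] knob z 0.0699
scene start (0.667, 0.067) 947 [-0.0001  0.0033  0.0524] knob z 0.0689
scene start (0.521, 0.065) 735 [-0.0087  0.0024  0.0581] knob z 0.0743
scene start (0.521, -0.074) 796 [0.0031 0.0004 0.0579] knob z 0.0746
[ 0.47768217  0.57510869 -0.19821   ]
```

The lid is down 4.9 mm in both views and level; the others haven't changed. One last look at the scene before handing in.

View pics/scene2.png

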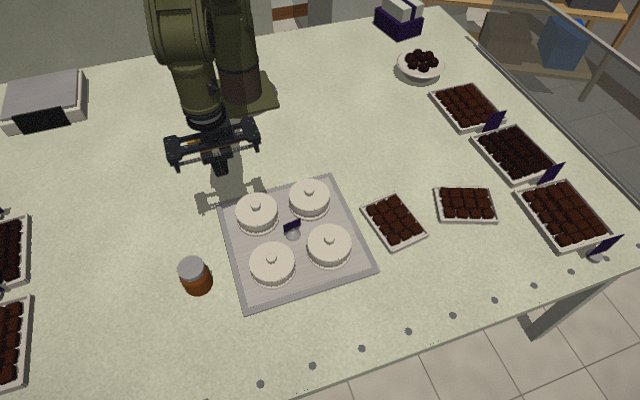

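```bash
python3 -c "
from plant import *
print(get_obs()['joint_vel'].round(3) if hasattr(get_obs()['joint_vel'],'round') else get_obs()['joint_vel']); print(sign_off())"
```

```text
[-0.036  0.024 -0.033 -0.08  -0.005  0.001 -0.005]
the job is handed in; nothing more can be done
None
```

The loose lid was the far-right one as the robot sees it, at about (0.666, -0.073). It is now pushed home, and the job is handed in.

**Finding it:** I pressed all four lids near the outer edge.
- **Firm lids:** near-right, near-left and far-left felt firm and springy, at about 4 N per mm. The highest readings were 5 N, 9 N and 13 N. My reading of the far-left lid was less clear at first, but its depth fit after the press showed it level.
- **Loose lid:** far-right sank about 4 mm under 1 to 3.6 N and tilted about 0.08 rad. That is below the 0.11 rad given, but the fit is noisy. I let it go and it swung back, then I pressed its knob until it stopped.

**Last checks:**
- **Seating:** the far-right lid's plate is 4.9 mm lower in both cameras. The top view shows it level within 0.006 rad. The scene view shows a slope of about 0.02 rad, but it showed the same slope at the start.
- **Everything else:** the other lids' plate heights are unchanged. The card holder, dish and jar look to be where they were (checked by eye only). The arm was clear of everything, at about 12.7 s.

**What went less well:** the final push peaked at about 41 N on the fingertips when the lid hit its stop, well over the 8 N needed. The tip had also slid about 5 mm off the knob's centre by then.

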